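# Ease four tappets down in firing order

### The arm

A 6-joint arm with a two-finger parallel gripper is mounted at the origin on a cart in front of the work surface, level with it; the furniture and walls round the work are solid. World frame = base frame: x ahead of the robot, y to its left, z up, the work surface at z = 0. Lengths are in mm, angles in rad, forces in N, time in s.
With the tool pointing down it reaches from about 425 to 925 mm from the base axis. Payload 12.5 kg.
Tool frame: the origin (TCP) lies on the centre line of the jaws, within the pads' length; the fingertips stand 19 mm ahead of it and the grasp point (between the pads) is the TCP (robot.tip_extent is the z of the fingertips in the tool frame, in mm); z points along the fingers, y is the direction in which the jaws open and shut (so a half turn about z gives the same grasp; the last joint's range is limited). The gripper opens to 85 mm and grips with 20 to 120 N. Pads are 22 mm wide; open, the fingers measure 114 mm over their backs; the gripper's body (76 mm by 85 mm) begins 54 mm behind the grasp point. The pads swing forward as they close: fully open they stand 13 mm farther back than shut.
Start: joints at [-1.221, 0.491, 1.559, -0, 1.092, -0.106], TCP at [275.136, -561.198, 250.327] pointing down, gripper open.
Joint ranges: [-3.1, 3.1], [-0.84, 2.19], [0.05, 2.79], [-1.13, 4.28], [0.06, 2.93], [-2.69, 2.69]. Speed limits (rad/s): [2.22, 2.22, 2.79, 3.14, 3.14, 3.14].

### API

Orientations are given as a rotation vector (axis times angle).
In Python, from rig import robot gives the robot as it stands.
- The arm moves only by the shell command python3 -m pendant 'ROWS' [FORCE]. ROWS is JSON, a list of rows, each a list of 3 entries, a list of its own where there are three numbers: the shift along the tool's x, y, z in cm, then the turn, a rotation vector about the tool's x, y, z in degrees, then the closure, from -1 (fully open) to 1 (shut). In form: [[[x, y, z], [rx, ry, rz], fingers], ...]. A call has 1 to 8 rows; each row shifts and turns the pose as measured when the row begins, along the tool's axes as they then stand; what a row does not reach is not made up. A row lasts 1/10 s, in which the tool goes at most 50 mm and 8.59 degrees, less where a joint would pass 70% of its speed; a pose out of reach is approached as far as the arm can. A call with a gripper value outside its range is refused whole. The fingers move at their own pace and stop on an object; FORCE is the grip in N (left out, the last holds). Time passes only in rows, so rows that do not move let the fingers close. It gives the time, the measured TCP pose, the force and the opening at its end, in the units of the state.
- robot.sense(): the state, without advancing time (a new reading comes with each control period).
- robot.capture(name): name is "scene" or "top" or "wrist"; returns the picture (480x640x3 uint8, red, green, blue); there is no depth.
- robot.camera_info(name): a dict with "vertical_fov" (degrees; the focal length in pixels is half the picture's height over the tangent of half this angle, whatever the lens; pixels are square), "cx", "cy" (the principal point, pixels), "D" ([k1, k2, p1, p2, k3] as OpenCV has them; the pictures are not rectified), "T" (4x4, takes a point from camera to world coordinates). Camera axes: x right, y down, z forward; pixel columns grow to the right and rows downward; lengths in mm; the calibration is good to about 2 mm. A picture is of the moment at which its call begins: read the wrist's pose just before it. camera_info takes no time and is no camera call; for the wrist camera it gives the pose at the moment of the call.
- robot.close_job(): hands the job in, once; it reports no verdict.
Trained networks look in the newest picture that a camera, given by its name, has taken for a name from the list of things; names that differ only in an ending like _2 or _b are one class to them, and where a whole thing is asked for, a point or a joint stands for the part that bears it (a point fixed in the world has none). Each returns a list of dicts, best first, with "conf" (0 to 1); they miss things now and then, are a little off and sometimes report something else, mostly with a low value. They report only what shows in the picture. A call takes as long as a camera call.
- robot.spot_in(camera, query): "centre" ([row, column] in pixels, amid what is visible of it).
The state is a dict: "clock": time; "qpos": joint angles; "joint_vel": joint speeds; "effort": joint torques, N m; "ee_pos": TCP position; "ee_rot": TCP orientation; "ft_force": force on the tool from outside, world axes, zero at the start; "ft_torque": the same for the moment, N m; "gripper_width": opening from 0.0 (shut) to 1.0 (fully open).
Only numpy, scipy, OpenCV 4.12 (cv2) and the standard library are available. Lean on these libraries where they do the work, as an engineer would, in place of code of your own. Each camera call takes 0.05 s, during which the arm holds its last target. There are 200 camera calls.

### The job

Check that the four bucket tappets in the aluminium carrier slide freely: with the fingertips press each one lightly from above until it has gone down roughly half-way (it can sink 16 mm), in the firing order 1-3-4-2, counting the row from the end with the chain sprocket. Press none to the bottom, draw none up, leave the loose parts and cans round the carrier alone, and finish clear of everything.

Things in the scene. Friction and masses are not known exactly. Their poses are not given: they have to be found in the camera images.
- carrier: aluminium block fixed to the bench, 265 mm long (its y), 70 mm wide (x; foot 84 mm), flat deck 50 mm above the bench. Four round steel tappets stand out of the deck in a row along x = 0, at y = +97.5, +32.5, -32.5, -97.5 mm; between neighbours are saddles 12 mm thick and 6 mm high, which leave 53 mm free. Origin at the centre of its underside, z up; yaw up to 0.35 rad either way.
- sprocket: dark steel chain sprocket 70 mm across, upright on one end of the carrier (either end), 150 mm from the carrier's middle, top about 71 mm above the bench. The tappet nearest to it is number 1. Origin at the bench below its centre.
- end_cover: plain rectangular aluminium end cover, 60 x 34 mm and 42 mm high, on the carrier's other end. Origin at the bench below its centre.
- a_top (a point): centre of the flat top of the tappet at carrier y = +97.5 mm, a steel cup 31 mm across; it stands 18 to 20 mm above the deck at the start (about 70 mm above the bench) and sinks as it is pressed.
- tappet_a (a joint): how far that tappet has been pressed down, m: 0 to 0.002 at the start, 0.016 at the bottom of its bore, negative if drawn up. It stays where it is left (oil drag); pressing it slowly takes about 4 N at first, rising steadily to about 7 N at the bottom, where it stops hard.
- b_top (a point): centre of the flat top of the tappet at carrier y = +32.5 mm, a steel cup 31 mm across; it stands 18 to 20 mm above the deck at the start (about 70 mm above the bench) and sinks as it is pressed.
- tappet_b (a joint): how far that tappet has been pressed down, m: 0 to 0.002 at the start, 0.016 at the bottom of its bore, negative if drawn up. It stays where it is left (oil drag); pressing it slowly takes about 4 N at first, rising steadily to about 7 N at the bottom, where it stops hard.
- c_top (a point): centre of the flat top of the tappet at carrier y = -32.5 mm, a steel cup 31 mm across; it stands 18 to 20 mm above the deck at the start (about 70 mm above the bench) and sinks as it is pressed.
- tappet_c (a joint): how far that tappet has been pressed down, m: 0 to 0.002 at the start, 0.016 at the bottom of its bore, negative if drawn up. It stays where it is left (oil drag); pressing it slowly takes about 4 N at first, rising steadily to about 7 N at the bottom, where it stops hard.
- d_top (a point): centre of the flat top of the tappet at carrier y = -97.5 mm, a steel cup 31 mm across; it stands 18 to 20 mm above the deck at the start (about 70 mm above the bench) and sinks as it is pressed.
- tappet_d (a joint): how far that tappet has been pressed down, m: 0 to 0.002 at the start, 0.016 at the bottom of its bore, negative if drawn up. It stays where it is left (oil drag); pressing it slowly takes about 4 N at first, rising steadily to about 7 N at the bottom, where it stops hard.
- loose_tappet: loose bucket tappet of the same kind, 31 mm across and 25 mm high, standing on the bench in front of the carrier; leave it alone. Origin at the centre of its underside.
- feeler: closed feeler gauge, 95 x 16 mm and 12 mm high, lying on the bench in front of the carrier; leave it alone. Origin at the centre of its underside.
- bolt_short: head bolt standing on its head behind the carrier, 52 mm tall, 19 mm wide; leave it alone. Origin at the centre of its underside.
- bolt_long: head bolt standing on its head behind the carrier, 62 mm tall, 19 mm wide; leave it alone. Origin at the centre of its underside.
- tin: round tin 57 mm across and 37 mm tall behind the carrier; leave it alone. Origin at the centre of its underside.
- spray_1: aerosol can 66 mm across and 254 mm tall to the left; leave it alone. Origin at the centre of its underside.
- spray_2: aerosol can 66 mm across and 264 mm tall to the left; leave it alone. Origin at the centre of its underside.

How it is judged:
By the outcome, as a careful person would: the job done as asked, in the order asked, and still so for the second after the job is handed in, with the robot touching nothing.
It also fails if it takes over 51 s, if anything falls off the work surface, if the arm or the gripper's body presses on something with over 40 N, if the wrist force passes 120 N, or if a joint passes its speed limit or range.

## Working session

There is one attempt and no reset: what is moved stays moved. The work goes in short steps, Python scripts to look and compute and a shell command to move; the robot and the scene stay as the last step left them, time stands still between calls to the robot, and variables do not carry over. Pictures are saved under pics/ and viewed, about 8 in all and at most 12, crops included, and the job is handed in when it is done.

```bash
mkdir -p pics; ls; cat > h.py <<'E'
import numpy as np, cv2
from rig import robot
def K(ci):
    f=240/np.tan(np.radians(ci["vertical_fov"])/2)
    return np.array([[f,0,ci["cx"]],[0,f,ci["cy"]],[0,0,1.]])
def ray(ci,rc,z):
    p=cv2.undistortPoints(np.array([[[rc[1],rc[0]]]],float),K(ci),np.array(ci["D"],float)).ravel()
    T=np.array(ci["T"]); d=T[:3,:3]@np.array([p[0],p[1],1]); o=T[:3,3]
    return o+d*(z-o[2])/d[2]
def proj(ci,P):
    T=np.linalg.inv(np.array(ci["T"])); r=cv2.Rodrigues(T[:3,:3])[0]
    return cv2.projectPoints(np.array(P,float).reshape(-1,1,3),r,T[:3,3],K(ci),np.array(ci["D"],float))[0].reshape(-1,2)
def snap(cam,fn):
    im=robot.capture(cam); cv2.imwrite(fn,im[:,:,::-1]); return im
E
python3 - <<'E'
from h import *
print(robot.sense(), robot.tip_extent)
a=snap("top","pics/top1.png"); ci=robot.camera_info("top"); print(ci)
for q,z in [("a_top",69),("sprocket",60),("end_cover",42),("carrier",50),("tin",37)]:
    for d in robot.spot_in("top",q)[:6]: print(q,round(d["conf"],2),np.round(d["centre"]),ray(ci,d["centre"],z).round(1))
b=snap("scene","pics/scene1.png"); ci=robot.camera_info("scene")
for q,z in [("a_top",69),("sprocket",35)]:
    for d in robot.spot_in("scene",q)[:6]: print(q,round(d["conf"],2),np.round(d["centre"]),ray(ci,d["centre"],z).round(1))
E
```

```text
pics
{'clock': 0.0, 'qpos': array([-1.22057982e+00,  4.91568244e-01,  1.55943686e+00,  2.49411398e-05,
        1.09171113e+00, -1.05640627e-01]), 'joint_vel': array([-0.00082085,  0.00035835,  0.00058361,  0.0008927 , -0.00045555,
        0.0002433 ]), 'effort': array([ 5.05186335e-06, -6.18447804e+01, -2.61598957e+01, -1.34235756e-04,
        3.96325893e-03, -7.53966788e-06]), 'ee_pos': array([ 275.07828659, -560.98723312,  249.72667079]), 'ee_rot': array([-3.05925532e+00, -7.09604545e-01,  1.80728631e-04]), 'ft_force': array([0.45125158, 0.21965436, 0.32892638]), 'ft_torque': array([ 0.00945913, -0.00995872,  0.0153384 ]), 'gripper_width': 1.002016411408927} 19.0
{'vertical_fov': 56.70478304763487, 'cx': 319.3618490988607, 'cy': 239.2565752247736, 'D': array([-0.06882474,  0.        ,  0.        ,  0.        ,  0.        ]), 'T': array([[ 2.57864803e-02, -9.98331225e-01,  5.16703355e-02,
         5.26655636e+02],
       [-9.99664808e-01, -2.58713031e-02, -9.73340039e-04,
        -3.06456470e+01],
       [ 2.30849466e-03, -5.16279170e-02, -9.98663722e-01,
         9.85997207e+02],
       [ 0.00000000e+00,  0.00000000e+00,  0.00000000e+00,
         1.00000000e+00]])}
a_top 0.5 [275. 333.] [502.  -61.1  69. ]
sprocket 0.78 [262. 450.] [ 534.6 -305.1   60. ]
end_cover 0.56 [277. 311.] [495.3 -15.7  42. ]
carrier 0.81 [274. 380.] [ 504.8 -160.1   50. ]
tin 0.95 [231. 332.] [593.5 -57.7  37. ]
tin 0.61 [277. 310.] [494.  -13.7  37. ]
a_top 0.5 [254. 370.] [495.6 -46.6  69. ]
sprocket 0.7 [209. 408.] [ 543.5 -367.5   35. ]
sprocket 0.67 [266. 323.] [576.5 -15.6  35. ]
sprocket 0.41 [215. 403.] [ 539.2 -323.    35. ]
```

```bash
python3 -c "
import cv2
a=cv2.imread('pics/top1.png')[180:340,260:500]; cv2.imwrite('pics/top1c.png',cv2.resize(a,None,fx=3.3,fy=3.3,interpolation=cv2.INTER_CUBIC))"
```

```text
(no output)
```

View pics/top1c.png

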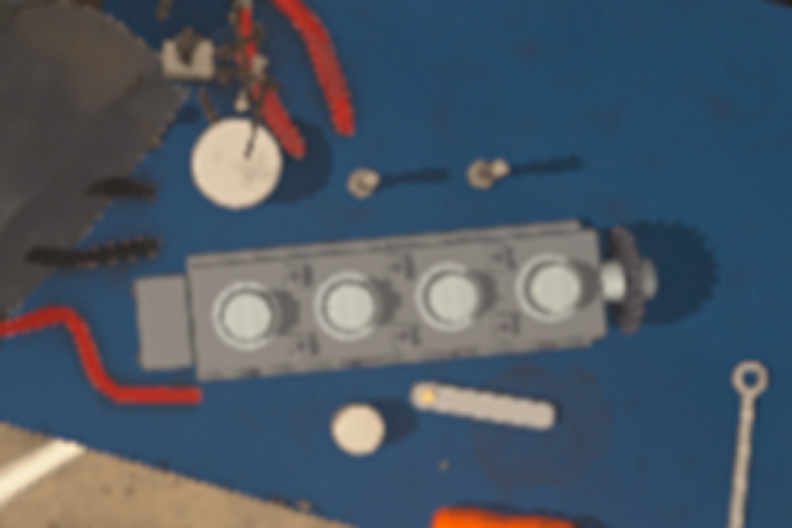

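View pics/scene1.png

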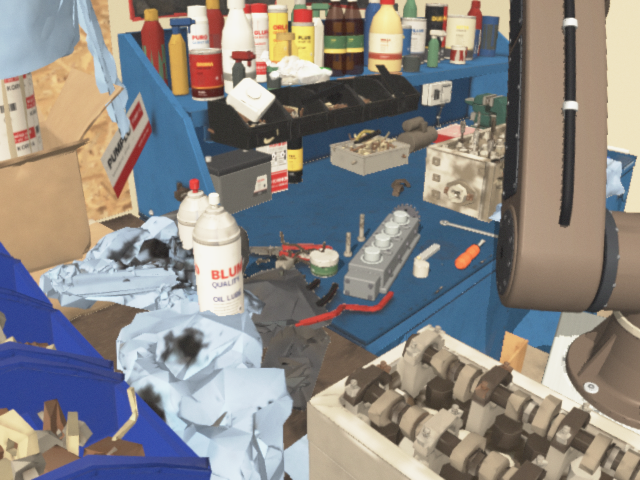

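The top crop shows the sprocket at the right end (world -y) and the end cover at the left. The four tappet tops sit at crop pixels (246,315), (348,304), (450,296) and (553,287). That makes tappet 1 = d, so the order is d, b, a, c. The scene view agrees.

```bash
python3 - <<'E'
from h import *
ci=robot.camera_info("top")
px=np.array([(246,315),(348,304),(450,296),(553,287)])/3.3+[260,180]
P=np.array([ray(ci,(v,u),69) for u,v in px]); print(P.round(1), np.linalg.norm(np.diff(P,axis=0),axis=1))
d=P[0]-P[3]; yaw=np.arctan2(-d[0],d[1]); c=P.mean(0); print("yaw",yaw,c)
u=np.array([-np.sin(yaw),np.cos(yaw),0]); F=[c+u*s for s in (97.5,32.5,-32.5,-97.5)]
print("fit",np.round(F,1))
s=robot.sense(); R=cv2.Rodrigues(s["ee_rot"])[0]; print(R.round(3))
print("tool shift to d, tip 100mm up", (R.T@(np.array([F[3][0],F[3][1],169])-s["ee_pos"])).round(1))
w=robot.camera_info("wrist"); print(w["vertical_fov"],(R.T@(np.array(w["T"])[:3,3]-s["ee_pos"])).round(1))
E
```

```text
[[ 500.4  -64.7   69. ]
 [ 508.8 -128.2   69. ]
 [ 515.4 -192.    69. ]
 [ 522.5 -256.7   69. ]] [64.05421559 64.11759815 65.17518308]
yaw 0.11485950285346723 [ 511.7641615  -160.39526985   69.        ]
fit [[ 500.6  -63.5   69. ]
 [ 508.  -128.1   69. ]
 [ 515.5 -192.7   69. ]
 [ 522.9 -257.3   69. ]]
[[ 0.898  0.44   0.   ]
 [ 0.44  -0.898  0.   ]
 [ 0.    -0.    -1.   ]]
tool shift to d, tip 100mm up [ 356.3 -163.8   81.3]
64.22449494738875 [  76.7   -0.9 -124.7]
```

View pics/top1.png

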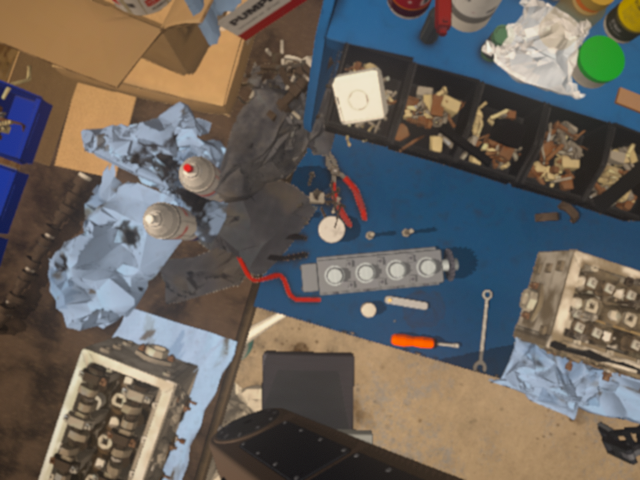

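The full top view shows a free corridor from the arm to the carrier, with only the cylinder head at right (columns 515+), which I pass high. Moving above tappet d with the fingers closing.

```bash
python3 -m pendant '[[[4.4,-2.0,0],[0,0,0],1],[[4.4,-2.0,0],[0,0,0],1],[[4.4,-2.0,0],[0,0,0],1],[[4.4,-2.0,0],[0,0,0],1],[[4.4,-2.0,0],[0,0,0],1],[[4.4,-2.0,0],[0,0,0],1],[[4.4,-2.0,0],[0,0,0],1],[[2,-1,0],[0,0,6.5],1]]' 60; python3 -m pendant '[[[0,0,1],[0,0,6.5],1],[[0,0,1],[0,0,6.5],1],[[0,0,0],[0,0,0],1]]'
cat > go.py <<'E'
import sys
from h import *
def goal(x,y,z,yaw=0.115):
    s=robot.sense(); R=cv2.Rodrigues(s["ee_rot"])[0]
    Rg=np.array([[np.cos(yaw),np.sin(yaw),0],[np.sin(yaw),-np.cos(yaw),0],[0,0,-1]])
    print("t",s["clock"],"pos",s["ee_pos"].round(1),"w",round(s["gripper_width"],3),"F",s["ft_force"].round(1))
    print("shift cm",(R.T@(np.array([x,y,z])-s["ee_pos"])/10).round(2),"turn",np.degrees(cv2.Rodrigues(R.T@Rg)[0].ravel()).round(1))
if __name__=="__main__": goal(*map(float,sys.argv[1:]))
E
python3 go.py 522.9 -257.3 169
```

```text
clock: 1.25
ee_pos: [509.6, -275.7, 250.0]
ee_rot: [3.096, 0.522, 0.002]
ft_force: [-0.8, -0.4, 0.1]
gripper_width: 0.003
clock: 1.55
ee_pos: [512.3, -271.6, 229.9]
ee_rot: [3.135, 0.161, 0.004]
ft_force: [-0.1, 0.5, 0.1]
gripper_width: 0.003
t 1.55 pos [ 512.3 -271.6  229.9] w 0.003 F [-0.1  0.5  0.1]
shift cm [ 1.19 -1.33  6.09] turn [ 0.1 -0.1 -0.7]
```

```bash
python3 - <<'E'
from h import *
ci=robot.camera_info("wrist"); im=snap("wrist","pics/w1.png")
for d in robot.spot_in("wrist","a_top")[:6]: print(round(d["conf"],2),np.round(d["centre"]),ray(ci,d["centre"],69).round(1))
F=[(500.6,-63.5,69),(508,-128.1,69),(515.5,-192.7,69),(522.9,-257.3,69)]
for p,q in zip(F,proj(ci,F)):
    print(p,q.round(1))
    if abs(q).max()<700: cv2.drawMarker(im,tuple(int(v) for v in q),(255,0,0),0,12,1)
cv2.imwrite("pics/w1m.png",im[:,:,::-1])
E
```

```text
0.69 [215.  68.] [502.  -69.5  69. ]
(500.6, -63.5, 69) [ 61.3 216.3]
(508, -128.1, 69) [138.6 214.8]
(515.5, -192.7, 69) [220.6 213.4]
(522.9, -257.3, 69) [305.1 212.3]
```

View pics/w1m.png

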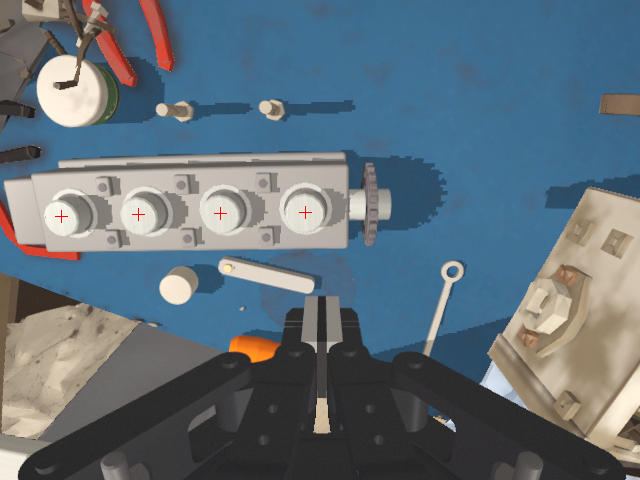

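The wrist view puts my projected marks (61,216), (139,215), (221,213) and (305,212) on the four cup tops to within about 2 mm. Descending over d to a safe height.

```bash
python3 -m pendant '[[[1.2,-1.3,2],[0,0,-0.7],1],[[0,0,4],[0,0,0],1],[[0,0,4],[0,0,0],1],[[0,0,2],[0,0,0],1],[[0,0,0],[0,0,0],1]]'; python3 go.py 522.9 -257.3 89; python3 -c "from rig import robot;print(robot.tip_extent)"
```

```text
clock: 2.15
ee_pos: [525.3, -261.4, 111.8]
ee_rot: [3.126, 0.207, 0.017]
ft_force: [-0.1, 0.1, 0.9]
gripper_width: -0.001
t 2.15 pos [ 525.3 -261.4  111.8] w -0.001 F [-0.1  0.1  0.9]
shift cm [-0.21 -0.46  2.27] turn [ 0.5 -0.6  1. ]
19.0
```

```bash
python3 -m pendant '[[[-0.2,-0.4,0.7],[0.5,-0.6,1],1],[[0,0,0.5],[0,0,0],1],[[0,0,0],[0,0,0],1]]'; python3 go.py 522.9 -257.3 89
```

```text
clock: 2.45
ee_pos: [523.5, -258.7, 101.9]
ee_rot: [3.134, 0.181, 0.002]
ft_force: [-0.1, -0.1, 0.1]
gripper_width: 0.003
t 2.45 pos [ 523.5 -258.7  101.9] w 0.003 F [-0.1 -0.1  0.1]
shift cm [-0.04 -0.15  1.29] turn [ 0.1 -0.1  0. ]
```

```bash
python3 -m pendant '[[[0,-0.15,0.3],[0,0,0],1],[[0,0,0.3],[0,0,0],1],[[0,0,0.2],[0,0,0],1],[[0,0,0.1],[0,0,0],1]]'; for i in 1 2; do python3 -m pendant '[[[0,0,0.1],[0,0,0],1]]'; done
```

```text
clock: 2.85
ee_pos: [524.1, -257.7, 94.5]
ee_rot: [3.132, 0.182, 0.008]
ft_force: [-0.6, 0.5, -1.0]
gripper_width: 0.0
clock: 2.95
ee_pos: [524.1, -257.7, 93.5]
ee_rot: [3.132, 0.182, 0.008]
ft_force: [0.3, 0.1, 0.6]
gripper_width: -0.001
clock: 3.05
ee_pos: [524.2, -257.7, 92.5]
ee_rot: [3.132, 0.182, 0.008]
ft_force: [-0.7, -0.0, -0.4]
gripper_width: 0.004
```

```bash
for i in 1 2 3 4 5 6; do python3 -m pendant '[[[0,0,0.1],[0,0,0],1]]' | egrep 'pos|force'; done
```

```text
ee_pos: [524.2, -257.7, 91.4]
ft_force: [-0.1, -0.5, 0.2]
ee_pos: [524.2, -257.7, 90.3]
ft_force: [-0.4, 0.4, -0.7]
ee_pos: [524.2, -257.7, 89.2]
ft_force: [0.3, 0.6, -0.5]
ee_pos: [524.2, -257.7, 88.1]
ft_force: [-0.1, -0.7, -0.2]
ee_pos: [524.2, -257.8, 87.2]
ft_force: [-0.8, 1.0, 3.1]
ee_pos: [524.2, -257.8, 86.3]
ft_force: [-0.9, -0.0, 4.5]
```

Contact came near TCP z 87.7 (top at about 68.7, so about 1.3 mm initial sink). Target TCP z is about 81.

```bash
for i in 1 2 3 4 5; do python3 -m pendant '[[[0,0,0.1],[0,0,0],1]]' | egrep 'pos|force'; done
```

```text
ee_pos: [524.3, -257.7, 85.5]
ft_force: [-1.9, 0.2, 3.7]
ee_pos: [524.3, -257.7, 84.5]
ft_force: [-1.8, 0.9, 4.8]
ee_pos: [524.2, -257.8, 83.6]
ft_force: [-0.8, 1.1, 4.6]
ee_pos: [524.2, -257.8, 82.5]
ft_force: [-2.0, 0.8, 4.3]
ee_pos: [524.2, -257.7, 81.5]
ft_force: [-1.4, 0.5, 5.9]
```

d is at roughly 7.5 mm and its force is consistent with half-way. Lifting off and moving to b.

```bash
python3 -m pendant '[[[0,0,-0.5],[0,0,0],1],[[0,0,-2.5],[0,0,0],1],[[0,-4.4,0],[0,0,0],1],[[0,-4.4,0],[0,0,0],1],[[0,-4.2,0],[0,0,0],1],[[0,0,0],[0,0,0],1]]'; python3 go.py 508 -128.1 91
```

```text
clock: 4.75
ee_pos: [508.8, -126.0, 111.6]
ee_rot: [3.131, 0.177, 0.01]
ft_force: [-0.5, -0.6, 0.3]
gripper_width: -0.001
t 4.75 pos [ 508.8 -126.   111.6] w -0.001 F [-0.5 -0.6  0.3]
shift cm [-0.11  0.19  2.06] turn [ 0.3 -0.4 -0.1]
```

```bash
python3 -m pendant '[[[-0.1,0.2,0.8],[0.3,-0.4,0],1],[[0,0,0.8],[0,0,0],1],[[0,0,0.2],[0,0,0],1],[[0,0,0],[0,0,0],1]]'; for i in 1 2 3 4 5 6; do python3 -m pendant '[[[0,0,0.1],[0,0,0],1]]' | egrep 'pos|force'; done
```

```text
clock: 5.15
ee_pos: [508.8, -129.8, 91.8]
ee_rot: [3.136, 0.177, -0.001]
ft_force: [-0.9, 0.5, 0.0]
gripper_width: 0.003
ee_pos: [508.8, -130.5, 90.5]
ft_force: [-0.1, -0.8, -0.1]
ee_pos: [508.8, -131.0, 89.4]
ft_force: [0.6, -0.6, 0.3]
ee_pos: [508.8, -131.3, 88.3]
ft_force: [-0.4, -0.7, 0.9]
ee_pos: [508.9, -131.4, 87.4]
ft_force: [-0.8, 1.6, 3.6]
ee_pos: [508.9, -131.4, 86.6]
ft_force: [-0.5, 1.0, 5.2]
ee_pos: [508.9, -131.4, 85.8]
ft_force: [-1.5, 0.2, 4.3]
```

b's contact was near 88.0, and the tip is about 3 mm off centre, still well on the 31 mm cup. Pressing on.

```bash
for i in 1 2 3 4; do python3 -m pendant '[[[0,0,0.1],[0,0,0],1]]' | egrep 'pos|force'; done
```

```text
ee_pos: [508.9, -131.4, 84.9]
ft_force: [-1.1, 0.0, 4.5]
ee_pos: [508.8, -131.3, 83.9]
ft_force: [-1.9, -0.6, 4.7]
ee_pos: [508.9, -131.4, 83.0]
ft_force: [-2.3, 0.8, 4.9]
ee_pos: [508.9, -131.4, 81.9]
ft_force: [-2.4, 1.4, 4.8]
```

```bash
python3 -m pendant '[[[0,0,0.05],[0,0,0],1]]' | egrep 'pos|force'; python3 -m pendant '[[[0,0,-0.5],[0,0,0],1],[[0,0,-2.5],[0,0,0],1],[[0,-3.5,0],[0,0,0],1],[[0,-3.2,0],[0,0,0],1],[[0,0,0],[0,0,0],1],[[0,0,0],[0,0,0],1]]'; python3 go.py 500.6 -63.5 91
```

```text
ee_pos: [508.9, -131.3, 81.4]
ft_force: [-2.1, 0.4, 4.3]
clock: 6.85
ee_pos: [502.1, -63.4, 112.6]
ee_rot: [3.136, 0.171, 0.002]
ft_force: [0.2, 0.5, 0.3]
gripper_width: -0.003
t 6.85 pos [502.1 -63.4 112.6] w -0.003 F [0.2 0.5 0.3]
shift cm [-0.15 -0.01  2.16] turn [ 0.  -0.1 -0.3]
```

```bash
python3 -m pendant '[[[-0.1,0,0.8],[0,0,0],1],[[0,0,0.9],[0,0,0],1],[[0,0,0.2],[0,0,0],1],[[0,0,0],[0,0,0],1]]'; for i in 1 2 3 4 5 6; do python3 -m pendant '[[[0,0,0.1],[0,0,0],1]]' | egrep 'pos|force'; done
```

```text
clock: 7.25
ee_pos: [501.3, -65.6, 91.3]
ee_rot: [3.136, 0.168, 0.001]
ft_force: [0.3, -0.3, 0.8]
gripper_width: 0.0
ee_pos: [501.2, -66.0, 90.0]
ft_force: [0.3, -0.4, 0.2]
ee_pos: [501.3, -66.2, 88.9]
ft_force: [0.2, -0.7, -0.3]
ee_pos: [501.3, -66.3, 88.0]
ft_force: [-0.6, 1.3, 3.9]
ee_pos: [501.3, -66.3, 87.2]
ft_force: [-2.4, 0.3, 3.8]
ee_pos: [501.3, -66.3, 86.3]
ft_force: [-2.4, -0.3, 4.4]
ee_pos: [501.3, -66.2, 85.5]
ft_force: [-0.9, 1.2, 3.8]
```

a's contact was near 88.5.

```bash
for i in 1 2 3 4; do python3 -m pendant '[[[0,0,0.1],[0,0,0],1]]' | egrep 'pos|force'; done;  python3 -m pendant '[[[0,0,0.05],[0,0,0],1]]' | egrep 'pos|force'; python3 -m pendant '[[[0,0,-0.5],[0,0,0],1],[[0,0,-2.5],[0,0,0],1],[[0,4.4,0],[0,0,0],1],[[0,4.4,0],[0,0,0],1],[[0,3.8,0],[0,0,0],1],[[0,0,0],[0,0,0],1],[[0,0,0],[0,0,0],1]]'; python3 go.py 515.5 -192.7 91
```

```text
ee_pos: [501.3, -66.3, 84.5]
ft_force: [-1.4, -0.1, 4.7]
ee_pos: [501.3, -66.2, 83.5]
ft_force: [-1.2, 0.1, 4.7]
ee_pos: [501.3, -66.2, 82.5]
ft_force: [-1.7, 0.0, 4.8]
ee_pos: [501.3, -66.2, 81.4]
ft_force: [-0.8, 0.2, 4.8]
ee_pos: [501.3, -66.2, 80.9]
ft_force: [-1.8, -0.4, 5.3]
clock: 9.05
ee_pos: [515.9, -195.4, 112.6]
ee_rot: [3.135, 0.171, 0.003]
ft_force: [-1.0, 0.4, -0.8]
gripper_width: -0.001
t 9.05 pos [ 515.9 -195.4  112.6] w -0.001 F [-1.   0.4 -0.8]
shift cm [-0.02 -0.28  2.16] turn [ 0.1 -0.1 -0.4]
```

```bash
python3 -m pendant '[[[0,-0.2,0.8],[0,0,0],1],[[0,0,0.9],[0,0,0],1],[[0,0,0.2],[0,0,0],1],[[0,0,0],[0,0,0],1]]'; for i in 1 2 3 4 5 6; do python3 -m pendant '[[[0,0,0.1],[0,0,0],1]]' | egrep 'pos|force'; done
```

```text
clock: 9.45
ee_pos: [515.2, -190.1, 91.5]
ee_rot: [3.136, 0.175, 0.001]
ft_force: [0.2, -1.9, -0.1]
gripper_width: 0.0
ee_pos: [515.2, -189.6, 90.3]
ft_force: [0.3, -0.7, -0.3]
ee_pos: [515.3, -189.3, 89.3]
ft_force: [-0.3, -0.4, -0.1]
ee_pos: [515.4, -189.2, 88.3]
ft_force: [0.3, 0.1, 0.3]
ee_pos: [515.5, -189.2, 87.4]
ft_force: [0.0, -0.2, 3.8]
ee_pos: [515.5, -189.2, 86.6]
ft_force: [-1.4, 0.8, 4.4]
ee_pos: [515.5, -189.2, 85.7]
ft_force: [-1.0, 0.8, 3.7]
```

```bash
for i in 1 2 3 4; do python3 -m pendant '[[[0,0,0.1],[0,0,0],1]]' | egrep 'pos|force'; done;  python3 -m pendant '[[[0,0,0.05],[0,0,0],1]]' | egrep 'pos|force'; python3 -m pendant '[[[0,0,-0.5],[0,0,0],1],[[0,0,-3],[0,0,0],1],[[0,0,-4],[0,0,0],1],[[-3,0,-4],[0,0,0],1],[[-3,0,-2],[0,0,0],1],[[0,0,0],[0,0,0],1],[[0,0,0],[0,0,0],1]]'
python3 - <<'E'
from h import *
ci=robot.camera_info("wrist"); im=snap("wrist","pics/w2.png")
# deck-centred outline of each top at half depth (red) and at start height (green)
for x,y in [(500.6,-63.5),(508,-128.1),(515.5,-192.7),(522.9,-257.3)]:
    t=np.linspace(0,2*np.pi,40)
    for z,c in ((62,(255,0,0)),(69,(0,255,0))):
        q=proj(ci,np.c_[x+15.5*np.cos(t),y+15.5*np.sin(t),0*t+z]); cv2.polylines(im,[q.astype(np.int32)],True,c,1)
cv2.imwrite("pics/w2m.png",cv2.resize(im[:360,:,::-1],None,fx=1.25,fy=1.25))
E
```

```text
ee_pos: [515.5, -189.2, 84.9]
ft_force: [-0.7, 1.3, 5.6]
ee_pos: [515.5, -189.2, 84.0]
ft_force: [-1.3, 0.3, 4.5]
ee_pos: [515.5, -189.2, 83.0]
ft_force: [-1.5, 1.4, 4.5]
ee_pos: [515.5, -189.2, 82.0]
ft_force: [-0.6, 1.2, 5.1]
ee_pos: [515.5, -189.2, 81.4]
ft_force: [-2.2, 1.6, 4.6]
clock: 11.25
ee_pos: [454.5, -196.6, 221.0]
ee_rot: [3.135, 0.178, 0.001]
ft_force: [0.4, -0.0, 0.8]
gripper_width: -0.004
```

View pics/w2m.png

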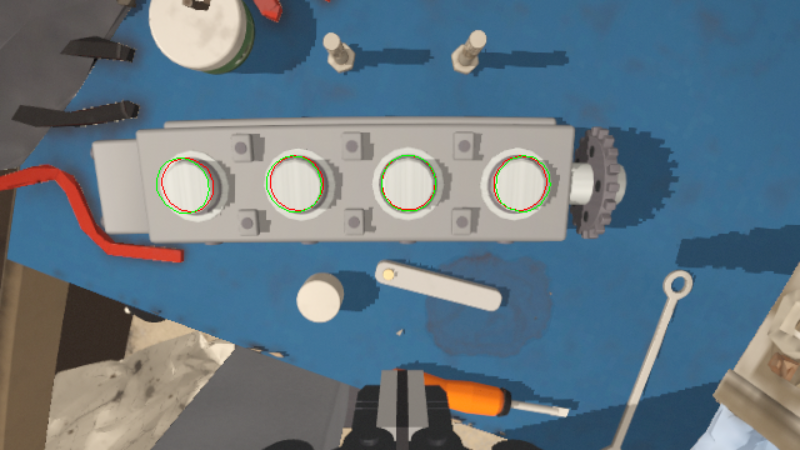

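The picture shows all four cups equally lowered, matching the half-depth outlines. The loose tappet, feeler, bolts and tin are where they were, and the gripper is well clear. Handing in.

```bash
python3 -c "
from rig import robot
print(robot.close_job(), robot.sense()['clock'])"
```

```text
the job is handed in; nothing more can be done
the job is handed in; nothing more can be done
```

I pressed all four tappets about half-way with the shut fingertips, in the order 1-3-4-2, and handed the job in. The sprocket is at the carrier's -y end, so that order was d, b, a, c.

| Tappet | Fingertip travel after contact (mm) | Estimated depth (of 16 mm) |
|---|---|---|
| d (no. 1) | about 6.2 | about 7.5 mm |
| b (no. 3) | about 6.6 | about 7.6 mm |
| a (no. 4) | about 7.6 | about 8 mm |
| c (no. 2) | about 6.5 | about 7.6 mm |

- **Depth:** the estimates assume each top starts 20 mm above the deck, which could be out by 1 to 2 mm. None came near the 16 mm stop.
- **Force:** vertical force while pressing stayed at 4 to 6 N, rising smoothly with no hard stop.
- **Position:** the fingertips were up to about 3.5 mm off centre on b and c, still well on the 31 mm cups.
- **Final wrist picture:** all four cups look evenly lowered. The loose tappet, feeler, bolts and tin look undisturbed. The spray cans were not in this view, but the arm never went near them.
- **Finish:** the gripper ended about 150 mm above the tappets, in front of the carrier. The clock read 11.25 s after the last move.

The spotting network found only one tappet per picture, so I took the tappet positions from the top picture by eye. The wrist camera agreed with them to about 2 mm.

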